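Clamp a plaster mould shut with a captive screw-knob strap

ROBOT

A 6-joint arm with a two-finger parallel gripper is mounted at the origin on the work surface. World frame = base frame: x ahead of the robot, y to its left, z up, the work surface at z = 0. Lengths are in m, angles in degrees, forces in N, time in s.
With the tool pointing down it reaches from about 0.3 to 0.75 m from the base axis. Payload 8.5 kg.
Tool frame: the origin (TCP) lies on the centre line of the jaws, within the pads' length; the fingertips stand 19 mm ahead of it and the grasp point (between the pads) is the TCP; z points along the fingers, x is the direction in which the jaws open and shut, and the axes are right-handed (so a half turn about z gives the same grasp; the last joint's range is limited). The gripper opens to 85 mm and grips with 20 to 120 N. Pads are 22 mm wide; open, the fingers measure 114 mm over their backs; the gripper's body (76 mm by 85 mm) begins 54 mm behind the grasp point. The pads swing forward as they close: fully open they stand 13 mm farther back than shut.
Start: joints at [-86.362, 21.807, 74.336, -0, 83.858, -12.336], TCP at [0.151, -0.529, 0.25] pointing down, gripper open.
Joint ranges: [-178.18, 178.18], [-50.72, 133.34], [12.68, 142.11], [-81.47, 261.47], [9.98, 163.14], [-165.26, 165.26]. Speed limits (degrees/s): [136.94, 136.94, 180, 180, 180, 180].

INTERFACE

Orientations are given as a 3x3 rotation matrix whose columns are the frame's x, y, z axes.
In Python, from rig import env, cams, order gives the robot as it stands.
- The arm moves only by the tool step_arm, never from a script. Its argument "steps" is a list of rows, each an object with "xyz": the shift along the tool's x, y, z normalised to -1 to 1, where 1 is 0.04 m, a list of three; "turn": the turn, a rotation vector about the tool's x, y, z normalised to -1 to 1, where 1 is 0.08 rad, a list of three; "gripper": the gripper command: -1 is shut, 1 is fully open, values between are in proportion. A call has 1 to 20 rows; each row shifts and turns the commanded pose from where the row before left it, along the tool's axes as they then stand; what a row does not reach is not made up. A row lasts 1/12 s, in which the tool goes at most 41.7 mm and 7.16 degrees, less where a joint would pass 70% of its speed; a pose out of reach is approached as far as the arm can. A call with a number of a shift or a turn outside -1 to 1 is refused whole. A call with a gripper value outside its range is refused whole. The fingers move at their own pace and stop on an object; "squeeze" is the grip in N (left out, the last holds). Time passes only in rows, so rows that do not move let the fingers close. It gives the time, the measured TCP pose, the force and the opening at its end, in the units of the state.
- env.observe(): the state, without advancing time (a new reading comes with each control period).
- cams.get_image(name): name is "scene" or "top"; returns (picture, depth): 420x560x3 uint8, red, green, blue; 420x560 float32, m along the optical axis (not along the pixel's ray), 0 where there is no reading.
- cams.camera_info(name): a dict with "fx", "fy", "cx", "cy" (pixels), "k1" (the pictures are not rectified: a ray, as slopes to the right and down, at radius r is drawn at 1 + k1 r^2 times it, then the intrinsics apply), "extrinsics" (4x4, takes a point from camera to world coordinates). Camera axes: x right, y down, z forward; pixel columns grow to the right and rows downward; lengths in m; the calibration is good to about 2 mm. A picture is of the moment at which its call begins. camera_info takes no time and is no camera call.
- order.close_job(): hands the job in, once; it reports no verdict.
The state is a dict: "time_s": time; "q": joint angles; "qvel": joint speeds; "joint_efforts": joint torques, N m; "position": TCP position; "tool_rot": TCP orientation; "ft_force": force on the tool from outside, world axes, zero at the start; "wrist_torque": the same for the moment, N m; "grip_width": finger opening in m.
Only numpy, scipy, OpenCV 4.12 (cv2) and the standard library are available. Lean on these libraries where they do the work, as an engineer would, in place of code of your own. Each camera call takes 0.05 s, during which the arm holds its last target. There are 200 camera calls.

TASK

Clamp the plaster mould in its jig: lift the aluminium strap off the wooden rest by its blue handle and seat it flat on the jig, with the brass dowel through its hole and its knob end down between the socket's cheeks. Then take the red knob, bring its bar square across the strap, press it down into the socket and turn it clockwise until it stops, so that it stays down locked when you let go. Leave the other things on the table where they are.

Things in the scene. Friction and masses are not known exactly. Their poses are not given: they have to be found in the camera images.
- strap: Aluminium clamp strap 250 x 30 x 10 mm, 0.34 kg, lying on the rest. Origin: centre of its underside; x along it from hole end (-x) to knob end (+x), z up. Blue block handle on top at its middle and balance point: 50 mm (x) by 18 mm (y), z = 10 to 40 mm; pinch it across y. 11 mm through-hole at x = -100 mm; captive screw-knob at x = +100 mm
- strap_hole (a point): Centre of the strap's 11 mm hole, at the level of the strap's underside; axes as strap
- strap_handle (a point): Point to grip on the blue handle: on its centre line, 8 mm below its top (22 mm above the strap's upper face); axes as strap
- strap_knob_end (a point): Point on the underside of the strap on the knob's axis (x = +100 mm); axes as strap
- knob_grip (a point): Grip point on the knob's axis. Red bar 40 mm long (this point's y), 13 mm thick (x), 30 mm tall; the point is 8 mm below its top, 22 mm above a 34 mm black disc, and 56 mm above the strap's underside when up. Its shaft goes through the strap to a cross-pin 28 mm long, 5 mm thick, parallel to the bar, which (knob up) reaches 3.5 mm below the strap
- screw (a joint): How far the knob is pressed into the strap, m: 0 = up (held by a spring of about 4 N), 0.019 = bottom. About 7.5 N at 0.014. On a seated strap the cross-pin meets the socket's lips at about 0.005 unless it is in line with the slot; in line, press at least 0.013 before turning. Locked under the lips it stays at about 0.014 by itself
- screw_turn (a joint): Turn of the knob in the strap, rad, growing clockwise seen from above, -1.2 to 1.5; starts between -0.8 and -0.25. At 0 the bar and cross-pin lie square across the strap, in line with the socket's slot (passes within about 0.2); at 1.5, the stop, along the strap. Pressed in, the sloped lips catch the pin from about 0.5 on and draw the knob 2 to 3 mm further in
- jig: Fixed clamping jig: plywood base 290 x 110 x 18 mm, a white plaster mould (126 x 90 mm, top 58 mm above the table) between two grey posts. Origin: centre of the underside; x from the dowel post (-x) to the socket post (+x), z up. The strap seats level on the posts' tops, 60 mm above the table, along the jig's x, hole end on the dowel
- dowel (a point): Foot of the upright brass dowel, 8 mm thick, 24 mm high with tapered tip, on the post at jig x = -100 mm; this point is on the axis at the seat level (60 mm above the table); axes as jig
- socket (a point): Centre of the hollow socket post (46 mm square) at jig x = +100 mm, at seat level (60 mm above the table); axes as jig. Inside, two steel lips leave a slot 13 mm wide running across (jig y). Two side cheeks 34 mm apart stand 8 mm above the seat, their flared edges to 16 mm; the strap end goes between them
- rest: Fixed wooden rest, base 190 x 70 x 8 mm with two bearers whose tops are 30 mm above the table, on which the strap lies at the start. Origin: centre of the underside
- cast_a: Bystander: loose plaster mould block 100 x 75 x 35 mm. Origin: its underside
- cast_b: Bystander: loose round plaster mould, 94 mm across, 32 mm high. Origin: its underside
- pot: Bystander: small open blue plastic pot, 90 mm across, 75 mm high. Origin: its underside
- jar: Bystander: closed grey jar with white cap, 56 mm across, 70 mm high. Origin: its underside
- brush: Bystander: brush lying flat. Origin: its underside
- spatula: Bystander: spatula lying flat. Origin: its underside
- mallet: Bystander: hammer lying flat. Origin: its underside

How it is judged (in metres and radians):
On the way, in this order (a step that is already met when the one before it is completed fails the run):
1. the strap is seated flat on the jig, dowel through its hole, knob end in the socket's cheeks, knob still up (horizontal distance between strap_hole and dowel below 0.004 m and horizontal distance between strap_knob_end and socket below 0.005 m and height (world z) of strap_hole between 0.056 and 0.063 m and height (world z) of strap_knob_end below 0.063 m and value of joint screw below 0.008 m and value of joint screw_turn below 1.1 rad), for 0.2 s.
2. the knob is pressed in and turned under the lips (horizontal distance between strap_hole and dowel below 0.004 m and horizontal distance between strap_knob_end and socket below 0.005 m and height (world z) of strap_hole between 0.056 and 0.063 m and height (world z) of strap_knob_end below 0.063 m and value of joint screw above 0.0115 m and value of joint screw_turn above 1.1 rad), for 0.2 s.
At the end, for the whole second after the job is handed in: The strap lies seated and at rest on the jig (hole within 4 mm of the dowel's axis, knob axis within 5 mm of the socket's centre, both ends of its underside within 3 mm of the seat), and the released knob stays pressed in by more than 11.5 mm and turned clockwise past 1.1 rad (stop at 1.5) (all of step 2 and linear speed of strap below 0.02 m/s and angular speed of strap below 0.1 rad/s); the robot touches nothing.
It fails at once if a bystander is moved more than 30 mm (distance of any of cast_a, cast_b, pot, jar, brush, spatula, mallet from where it was at the start of the episode above 0.03 m).
It also fails if it takes over 61 s, if anything falls off the work surface, if the arm or the gripper's body presses on something with over 40 N, if the wrist force passes 120 N, or if a joint passes its speed limit or range.

## Working session

There is one attempt and no reset: what is moved stays moved. The work goes in short steps, Python scripts to look and compute and a tool call to move; the robot and the scene stay as the last step left them, time stands still between calls to the robot, and variables do not carry over. Pictures are saved under pics/ and viewed, about 8 in all and at most 12, crops included, and the job is handed in when it is done.

Besides the shell and the picture viewer there is one more tool, called after "Request:" as a command line: name --argument value ..., lists and objects as JSON in quotes. step_arm: Moves the arm, as the interface text tells. Scaled input: -1 to 1 covers 0.04 m each way for a shift and 0.08 rad each way for a turn. Its arguments: {"type":"object","properties":{"steps":{"type":"array"},"squeeze":{"type":"number"}},"required":["steps"]}

```bash
mkdir -p pics; ls
cat > h.py <<'E'
import numpy as np, cv2
from rig import env, cams, order
def shot(n):
    im,d=cams.get_image(n); np.savez(f'/tmp/{n}.npz',im=im,d=d); return im,d
def save(im,name): cv2.imwrite(f'pics/{name}.png',im[:,:,::-1])
def K(n):
    c=cams.camera_info(n); return c,np.array([[c['fx'],0,c['cx']],[0,c['fy'],c['cy']],[0,0,1.]]),np.array([c['k1'],0,0,0,0.])
def rays(n,uv):
    c,k,dist=K(n); p=cv2.undistortPoints(np.array(uv,float).reshape(-1,1,2),k,dist).reshape(-1,2)
    E=np.array(c['extrinsics']); return E[:3,3],np.c_[p,np.ones(len(p))]@E[:3,:3].T
def plane(n,uv,z):
    o,r=rays(n,uv); return o+r*((z-o[2])/r[:,2])[:,None]
def bydepth(n,uv,d):
    o,r=rays(n,uv); uv=np.array(uv,int).reshape(-1,2); return o+r*d[uv[:,1],uv[:,0]][:,None]
def proj(n,P):
    c,k,dist=K(n); W=np.linalg.inv(np.array(c['extrinsics'])); 
    return cv2.projectPoints(np.array(P,float).reshape(-1,3),cv2.Rodrigues(W[:3,:3])[0],W[:3,3],k,dist)[0].reshape(-1,2)
E
python3 - <<'E'
from h import *
for n in('scene','top'):
    im,d=shot(n); save(im,n+'0'); c=cams.camera_info(n); print(n,c['fx'],c['k1'],np.round(c['extrinsics'],3).tolist())
print(env.observe())
E
```

```text
pics
scene 413.07845292965897 -0.09467472013247075 [[0.736, 0.542, -0.405, 1.127], [0.677, -0.576, 0.458, -0.63], [0.015, -0.612, -0.791, 1.153], [0.0, 0.0, 0.0, 1.0]]
top 405.3227008769686 -0.06873374643827287 [[0.024, -0.995, 0.097, 0.473], [-1.0, -0.024, 0.002, -0.006], [-0.0, -0.097, -0.995, 1.313], [0.0, 0.0, 0.0, 1.0]]
{'time_s': 0.1, 'q': array([-8.63631202e+01,  2.18375334e+01,  7.43783205e+01,  3.02239921e-04,
        8.38583997e+01, -1.23350349e+01]), 'qvel': array([ 0.04586527, -0.07458454, -0.19154932, -0.03695127,  0.07705357,
        0.06993879]), 'joint_efforts': array([ 3.29177812e-03, -4.49222016e+01, -2.31660050e+01, -2.22379272e-04,
        3.66255947e-03, -1.35694404e-05]), 'position': array([ 0.15133219, -0.52852957,  0.24978203]), 'tool_rot': array([[ 2.75165536e-01, -9.61396860e-01, -7.69728221e-05],
       [-9.61396031e-01, -2.75165402e-01,  1.29369143e-03],
       [-1.26493113e-03, -2.81977928e-04, -9.99999160e-01]]), 'ft_force': array([-0.34682575,  0.09696988, -0.19210535]), 'wrist_torque': array([0.0213561 , 0.00443115, 0.02397073]), 'grip_width': 0.08586000866414768}
```

View pics/top0.png

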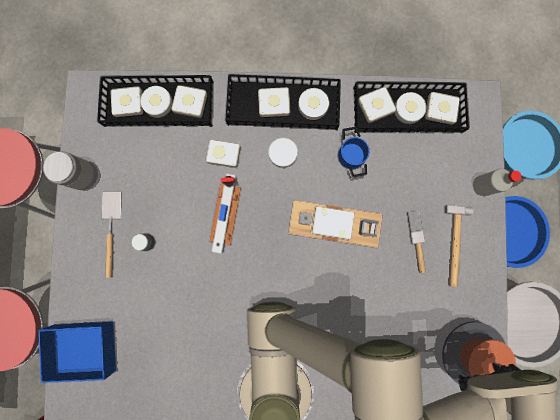

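View pics/scene0.png

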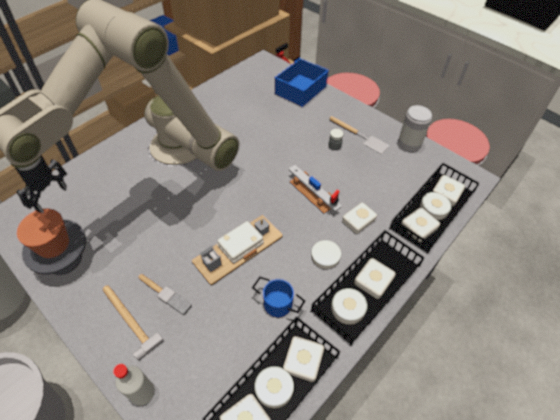

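The top view shows the strap near (225,213) with its knob end at (229,181) and its blue handle at (223,212). The jig is near (336,224), with the dowel on the left at (305,218) and the socket on the right at (369,228). Next I'll look closer and measure.

Run:
```python
from h import *
im=np.load('/tmp/top.npz')['im']; s=np.load('/tmp/scene.npz')['im']
R=lambda a,x,y,w,h,f:cv2.resize(a[y:y+h,x:x+w],None,fx=f,fy=f,interpolation=cv2.INTER_CUBIC)
o=np.zeros((600,800,3),np.uint8)
a=R(im,285,195,100,60,5);o[:300,:500]=a
b=R(im,200,170,50,90,6)[:540];o[:540,500:800]=b
c=R(s,190,212,100,70,4.2);o[300:300+c.shape[0],:c.shape[1]]=c
save(o,'crop1')
```

```text
(no output)
```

View pics/crop1.png

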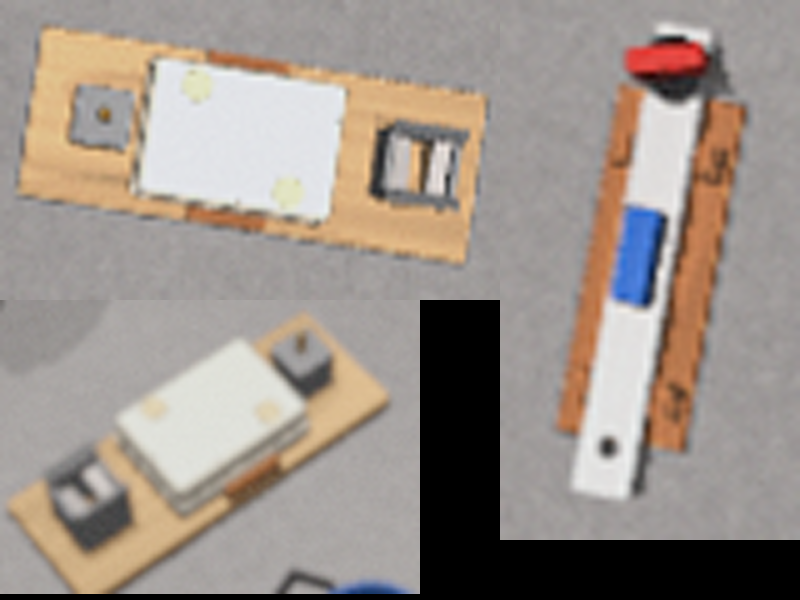

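The crops show the dowel tip at about top px (305.6,217.4), the socket at about (370,227), the strap hole at about (217.9,244.3), and the red bar at about (227.7,179.7).

```bash
cat > meas.py <<'E'
from h import *
def big(m,box,near=None):
    M=np.zeros_like(m,np.uint8); x,y,w,h=box; M[y:y+h,x:x+w]=m[y:y+h,x:x+w]
    # subpixel: work on given-resolution mask
    cs,_=cv2.findContours(M,cv2.RETR_EXTERNAL,cv2.CHAIN_APPROX_NONE); return max(cs,key=cv2.contourArea)
def rect(n,im,fn,box,z,f=6):
    x,y,w,h=box; c=cv2.resize(im[y:y+h,x:x+w],None,fx=f,fy=f,interpolation=cv2.INTER_CUBIC)
    hsv=cv2.cvtColor(c,cv2.COLOR_RGB2HSV).astype(int); m=fn(hsv[...,0],hsv[...,1],hsv[...,2]).astype(np.uint8)
    m=cv2.morphologyEx(m,cv2.MORPH_OPEN,np.ones((5,5)))
    ct=max(cv2.findContours(m,cv2.RETR_EXTERNAL,cv2.CHAIN_APPROX_NONE)[0],key=cv2.contourArea).reshape(-1,2)
    uv=(ct+.5)/f-.5+[x,y]; P=plane(n,uv,z)[:,:2]; 
    r=cv2.minAreaRect((P*1000).astype(np.float32)); b=cv2.boxPoints(r)
    e=b[1]-b[0],b[2]-b[1]; L=max(e,key=np.linalg.norm); a=np.degrees(np.arctan2(L[1],L[0]))%180
    mm=cv2.moments((P*1e3).astype(np.float32).reshape(-1,1,2)); cen=(mm['m10']/mm['m00'],mm['m01']/mm['m00'])
    print(n,'rect c',np.round(r[0],1),'size',np.round(sorted(map(np.linalg.norm,e)),1),'ang',round(a,2),'moment c',np.round(cen,1)); return r[0],a
E
python3 - <<'E'
from meas import *
t=np.load('/tmp/top.npz')['im'];s=np.load('/tmp/scene.npz')['im']
ply=lambda h,S,v:(S>60)&(h<28)&(v>110)
wh=lambda h,S,v:(S<60)&(v>205)
blue=lambda h,S,v:(S>120)&(h>100)&(h<130)
red=lambda h,S,v:(S>150)&((h<8)|(h>170))&(v>120)
print('ply');rect('top',t,ply,(285,195,100,60),.018);rect('scene',s,ply,(188,212,100,72),.018)
print('plaster');rect('top',t,wh,(305,198,55,50),.058);rect('scene',s,wh,(212,215,55,50),.058)
print('strap');rect('top',t,wh,(205,165,40,92),.040)
print('handle');rect('top',t,blue,(205,190,40,50),.070);rect('scene',s,blue,(300,170,30,25),.070)
print('red');rect('top',t,red,(210,165,40,30),.094);rect('scene',s,red,(322,180,25,30),.094)
# scene crop of strap for look; two-ray dowel tip
o=np.zeros((600,800,3),np.uint8)
o[:,:400]=cv2.resize(s[160:220,285:325+0],(400,600),interpolation=cv2.INTER_CUBIC)
dark=lambda h,S,v:(v<110)
print('hole');rect('top',t,dark,(213,240,10,9),.040)
print('post');rect('top',t,lambda h,S,v:(S<60)&(v<190),(294,208,18,20),.060)
print('dowel');rect('top',t,lambda h,S,v:(S>90),(301,212,9,10),.084)
print('dowel s');rect('scene',s,lambda h,S,v:(S>70)&(v<190),(257,288-10,10,10),.084) if 0 else None
print('socket');rect('top',t,lambda h,S,v:(v<120),(355,215,28,26),.070)
print('slot');rect('top',t,lambda h,S,v:(S>70),(363,220,13,14),.018)
E
```

```text
ply
top rect c [ 541.6 -178.6] size [112.  290.7] ang 82.46 moment c [ 541.2 -178.2]
scene rect c [ 542.8 -180.5] size [116.3 292.1] ang 82.5 moment c [ 558.4 -196.7]
plaster
top rect c [ 542.3 -166.3] size [ 85.7 121. ] ang 82.34 moment c [ 542.4 -166.5]
scene rect c [ 542.3 -166.3] size [ 83. 121.] ang 82.57 moment c [ 542.1 -167.6]
strap
top rect c [492.7 189.1] size [ 30.  103.5] ang 172.02 moment c [491.1 189.2]
handle
top rect c [564.4 175.7] size [19.1 48.2] ang 172.03 moment c [564.4 175.8]
scene rect c [569.4 168.9] size [27.4 58.1] ang 170.26 moment c [570.1 168.8]
red
top rect c [663.6 162. ] size [14.1 38.7] ang 93.03 moment c [663.5 162.1]
scene rect c [666.6 158.6] size [16.6 42.2] ang 92.36 moment c [666.4 156.8]
hole
top rect c [466.1 192.5] size [5.8 7.3] ang 2.13 moment c [466.1 192.5]
post
top rect c [553.6 -79.2] size [37.5 37.6] ang 82.83 moment c [553.8 -78.9]
dowel
top rect c [553.6 -78.8] size [5.6 6.1] ang 1.09 moment c [553.7 -78.8]
dowel s
socket
top rect c [ 528.3 -272.1] size [48.2 54.1] ang 83.3 moment c [ 530.3 -267.2]
slot
top rect c [ 529.2 -284.6] size [12. 33.] ang 175.78 moment c [ 530.1 -284.4]
```

Request:
step_arm --steps '[{"xyz": [-0.7,-0.74,0],"turn": [0,0,0],"gripper": 1},{"xyz": [-0.7,-0.74,0],"turn": [0,0,0],"gripper": 1},{"xyz": [-0.7,-0.74,0],"turn": [0,0,0],"gripper": 1},{"xyz": [-0.7,-0.74,0],"turn": [0,0,0],"gripper": 1},{"xyz": [-0.7,-0.74,0],"turn": [0,0,0],"gripper": 1},{"xyz": [-0.7,-0.74,0],"turn": [0,0,0],"gripper": 1},{"xyz": [-0.7,-0.74,0],"turn": [0,0,0],"gripper": 1},{"xyz": [-0.7,-0.74,0],"turn": [0,0,0],"gripper": 1},{"xyz": [-0.7,-0.74,0],"turn": [0,0,0],"gripper": 1},{"xyz": [-0.7,-0.74,0],"turn": [0,0,0],"gripper": 1},{"xyz": [-0.7,-0.74,0],"turn": [0,0,0],"gripper": 1},{"xyz": [-0.7,-0.74,0],"turn": [0,0,0],"gripper": 1},{"xyz": [-0.7,-0.74,0],"turn": [0,0,0],"gripper": 1},{"xyz": [-0.7,-0.74,0],"turn": [0,0,0],"gripper": 1},{"xyz": [-0.7,-0.74,0],"turn": [0,0,0],"gripper": 1},{"xyz": [-0.7,-0.74,0],"turn": [0,0,0],"gripper": 1},{"xyz": [-0.7,-0.74,0],"turn": [0,0,0],"gripper": 1},{"xyz": [-0.7,-0.74,0],"turn": [0,0,0],"gripper": 1},{"xyz": [-0.7,-0.74,0],"turn": [0,0,0],"gripper": 1},{"xyz": [-0.7,-0.74,0],"turn": [0,0,0],"gripper": 1}]'

```text
time_s: 1.77
position: [0.5668, 0.1747, 0.2499]
tool_rot: [[0.276, -0.961, -0.001], [-0.961, -0.276, -0.0], [-0.0, 0.001, -1.0]]
ft_force: [0.9, -1.1, 0.5]
grip_width: 0.0852
```

Request:
step_arm --steps '[{"xyz": [0,0,0],"turn": [0,0,-1],"gripper": 1},{"xyz": [0,0,0],"turn": [0,0,-1],"gripper": 1},{"xyz": [0,0,0],"turn": [0,0,-1],"gripper": 1},{"xyz": [0,0,0],"turn": [0,0,-1],"gripper": 1},{"xyz": [0,0,0],"turn": [0,0,-1],"gripper": 1},{"xyz": [0,0,0],"turn": [0,0,-1],"gripper": 1},{"xyz": [0,0,0],"turn": [0,0,-1],"gripper": 1},{"xyz": [0,0,0],"turn": [0,0,-1],"gripper": 1},{"xyz": [0,0,0],"turn": [0,0,-1],"gripper": 1},{"xyz": [0,0,0],"turn": [0,0,-1],"gripper": 1},{"xyz": [0,0,0],"turn": [0,0,-1],"gripper": 1},{"xyz": [0,0,0],"turn": [0,0,-1],"gripper": 1},{"xyz": [0,0,0],"turn": [0,0,-1],"gripper": 1},{"xyz": [0,0,0],"turn": [0,0,-1],"gripper": 1},{"xyz": [0,0,0],"turn": [0,0,-1],"gripper": 1},{"xyz": [0,0,0],"turn": [0,0,-1],"gripper": 1},{"xyz": [0,0,0],"turn": [0,0,-1],"gripper": 1}]'

```text
time_s: 3.18
position: [0.5663, 0.1725, 0.2499]
tool_rot: [[0.997, 0.072, -0.001], [0.072, -0.997, -0.0], [-0.001, -0.0, -1.0]]
ft_force: [0.6, 0.0, 0.4]
grip_width: 0.0851
```

Request:
step_arm --steps '[{"xyz": [0,0,0],"turn": [0,0,-1],"gripper": 1},{"xyz": [0,0,0],"turn": [0,0,-1],"gripper": 1},{"xyz": [0,0,0],"turn": [0,0,-1],"gripper": 1},{"xyz": [0,0,0],"turn": [0,0,-1],"gripper": 1},{"xyz": [0,0,0],"turn": [0,0,-1],"gripper": 1},{"xyz": [0,0,0],"turn": [0,0,-1],"gripper": 1},{"xyz": [0,0,0],"turn": [0,0,-1],"gripper": 1},{"xyz": [0,0,0],"turn": [0,0,-1],"gripper": 1},{"xyz": [0,0,0],"turn": [0,0,-1],"gripper": 1},{"xyz": [0,0,0],"turn": [0,0,-1],"gripper": 1},{"xyz": [0,0,0],"turn": [0,0,-1],"gripper": 1},{"xyz": [0,0,0],"turn": [0,0,-1],"gripper": 1},{"xyz": [0,0,0],"turn": [0,0,-1],"gripper": 1},{"xyz": [0,0,0],"turn": [0,0,-1],"gripper": 1},{"xyz": [0,0,0],"turn": [0,0,-1],"gripper": 1},{"xyz": [0,0,0],"turn": [0,0,-1],"gripper": 1},{"xyz": [0,0,0],"turn": [0,0,-1],"gripper": 1},{"xyz": [0,0,0],"turn": [0,0,0],"gripper": 1}]'

```text
time_s: 4.68
position: [0.5663, 0.1725, 0.2499]
tool_rot: [[0.14, 0.99, -0.001], [0.99, -0.14, -0.0], [-0.0, -0.001, -1.0]]
ft_force: [0.0, -0.0, -0.3]
grip_width: 0.085
```

Request:
step_arm --steps '[{"xyz": [0.09,-0.05,0.9],"turn": [0,0,0],"gripper": 1},{"xyz": [0,0,0.9],"turn": [0,0,0],"gripper": 1},{"xyz": [0,0,0.9],"turn": [0,0,0],"gripper": 1},{"xyz": [0,0,0.8],"turn": [0,0,0],"gripper": 1},{"xyz": [0,0,0.5],"turn": [0,0,0],"gripper": 1},{"xyz": [0,0,0.4],"turn": [0,0,0],"gripper": 1},{"xyz": [0,0,0.25],"turn": [0,0,0],"gripper": 1},{"xyz": [0,0,0],"turn": [0,0,0],"gripper": 1}]'

```text
time_s: 5.35
position: [0.564, 0.1762, 0.0623]
tool_rot: [[0.144, 0.99, -0.004], [0.99, -0.144, -0.0], [-0.001, -0.004, -1.0]]
ft_force: [-0.4, -0.1, 0.2]
grip_width: 0.0854
```

Request:
step_arm --steps '[{"xyz": [0,0,0],"turn": [0,0,0],"gripper": -0.2},{"xyz": [0,0,0],"turn": [0,0,0],"gripper": -0.4},{"xyz": [0,0,0],"turn": [0,0,0],"gripper": -0.6},{"xyz": [0,0,0],"turn": [0,0,0],"gripper": -1},{"xyz": [0,0,0],"turn": [0,0,0],"gripper": -1},{"xyz": [0,0,0],"turn": [0,0,0],"gripper": -1},{"xyz": [0,0,0],"turn": [0,0,0],"gripper": -1},{"xyz": [0,0,0],"turn": [0,0,0],"gripper": -1},{"xyz": [0,0,0],"turn": [0,0,0],"gripper": -1}]' --squeeze 60

```text
time_s: 6.1
position: [0.5653, 0.1766, 0.0651]
tool_rot: [[0.142, 0.99, 0.001], [0.99, -0.142, 0.0], [0.001, 0.001, -1.0]]
ft_force: [-0.8, 1.0, 5.4]
grip_width: 0.0172
```

Request:
step_arm --steps '[{"xyz": [0,0,-0.15],"turn": [0,0,0],"gripper": -1},{"xyz": [0,0,-0.4],"turn": [0,0,0],"gripper": -1},{"xyz": [0,0,-0.6],"turn": [0,0,0],"gripper": -1},{"xyz": [0,0,-0.7],"turn": [0,0,0],"gripper": -1},{"xyz": [0,0,-0.7],"turn": [0,0,0],"gripper": -1},{"xyz": [0,0,-0.6],"turn": [0,0,0],"gripper": -1},{"xyz": [0,0,-0.3],"turn": [0,0,0],"gripper": -1},{"xyz": [0,0,0],"turn": [0,0,0],"gripper": -1}]'

```text
time_s: 6.77
position: [0.5656, 0.1765, 0.2051]
tool_rot: [[0.142, 0.99, 0.005], [0.99, -0.142, 0.0], [0.001, 0.004, -1.0]]
ft_force: [0.2, 0.1, -3.6]
grip_width: 0.0169
```

Request:
step_arm --steps '[{"xyz": [-0.3,0.02,0],"turn": [0,0,0],"gripper": -1},{"xyz": [-0.6,0.05,0],"turn": [0,0,0],"gripper": -1},{"xyz": [-0.8,0.06,0],"turn": [0,0,0],"gripper": -1},{"xyz": [-0.8,0.06,0],"turn": [0,0,0],"gripper": -1},{"xyz": [-0.8,0.06,0],"turn": [0,0,0],"gripper": -1},{"xyz": [-0.8,0.06,0],"turn": [0,0,0],"gripper": -1},{"xyz": [-0.8,0.06,0],"turn": [0,0,0],"gripper": -1},{"xyz": [-0.8,0.06,0],"turn": [0,0,0],"gripper": -1},{"xyz": [-0.8,0.06,0],"turn": [0,0,0],"gripper": -1},{"xyz": [-0.8,0.06,0],"turn": [0,0,0],"gripper": -1},{"xyz": [-0.8,0.06,0],"turn": [0,0,0],"gripper": -1},{"xyz": [-0.5,0.04,0],"turn": [0,0,0],"gripper": -1},{"xyz": [-0.27,0.02,0],"turn": [0,0,0],"gripper": -1}]'

```text
time_s: 7.85
position: [0.5397, -0.1814, 0.2004]
tool_rot: [[0.145, 0.989, -0.003], [0.989, -0.145, 0.001], [0.001, -0.003, -1.0]]
ft_force: [0.3, 0.5, -4.0]
grip_width: 0.0168
```

Request:
step_arm --steps '[{"xyz": [0,0,0],"turn": [0,0,0.5],"gripper": -1},{"xyz": [0,0,0],"turn": [0,0,1],"gripper": -1},{"xyz": [0,0,0],"turn": [0,0,1],"gripper": -1},{"xyz": [0,0,0],"turn": [0,0,1],"gripper": -1},{"xyz": [0,0,0],"turn": [0,0,1],"gripper": -1},{"xyz": [0,0,0],"turn": [0,0,1],"gripper": -1},{"xyz": [0,0,0],"turn": [0,0,1],"gripper": -1},{"xyz": [0,0,0],"turn": [0,0,1],"gripper": -1},{"xyz": [0,0,0],"turn": [0,0,1],"gripper": -1},{"xyz": [0,0,0],"turn": [0,0,1],"gripper": -1},{"xyz": [0,0,0],"turn": [0,0,1],"gripper": -1},{"xyz": [0,0,0],"turn": [0,0,1],"gripper": -1},{"xyz": [0,0,0],"turn": [0,0,1],"gripper": -1},{"xyz": [0,0,0],"turn": [0,0,1],"gripper": -1},{"xyz": [0,0,0],"turn": [0,0,1],"gripper": -1},{"xyz": [0,0,0],"turn": [0,0,1],"gripper": -1},{"xyz": [0,0,0],"turn": [0,0,1],"gripper": -1},{"xyz": [0,0,0],"turn": [0,0,1],"gripper": -1},{"xyz": [0,0,0],"turn": [0,0,1],"gripper": -1},{"xyz": [0,0,0],"turn": [0,0,1],"gripper": -1}]'

```text
time_s: 9.52
position: [0.5403, -0.1779, 0.201]
tool_rot: [[0.991, -0.135, -0.002], [-0.135, -0.991, 0.002], [-0.003, -0.001, -1.0]]
ft_force: [0.1, 0.5, -3.3]
grip_width: 0.0166
```

Request:
step_arm --steps '[{"xyz": [0,0,0.4],"turn": [0,0,0],"gripper": -1},{"xyz": [0,0,0.5],"turn": [0,0,0],"gripper": -1},{"xyz": [0,0,0.5],"turn": [0,0,0],"gripper": -1},{"xyz": [0,0,0.25],"turn": [0,0,0],"gripper": -1},{"xyz": [0,0,0],"turn": [0,0,0],"gripper": -1}]'

```text
time_s: 9.93
position: [0.5396, -0.1776, 0.1334]
tool_rot: [[0.991, -0.131, -0.005], [-0.131, -0.991, 0.003], [-0.006, -0.002, -1.0]]
ft_force: [-0.8, 0.5, -3.5]
grip_width: 0.0171
```

Run:
```python
from h import *
t,_=shot('top');s,_=shot('scene'); S=env.observe(); print(S['position'],S['tool_rot'],S['ft_force'])
o=np.zeros((600,800,3),np.uint8)
o[:300,:600]=cv2.resize(t[190:250,280:400],(600,300),interpolation=cv2.INTER_CUBIC)
c=cv2.resize(s[190:280,180:300],None,fx=3.3,fy=3.3,interpolation=cv2.INTER_CUBIC);o[300:300+c.shape[0],:c.shape[1]]=c[:300]
save(o,'hover')
```

```text
[ 0.54098771 -0.17848735  0.13642763] [[ 9.91334095e-01 -1.31364090e-01 -4.33516986e-04]
 [-1.31363977e-01 -9.91334165e-01  2.79604784e-04]
 [-4.66490228e-04 -2.20233240e-04 -9.99999867e-01]] [-0.52404602 -0.12658064 -2.22061675]
```

View pics/hover.png

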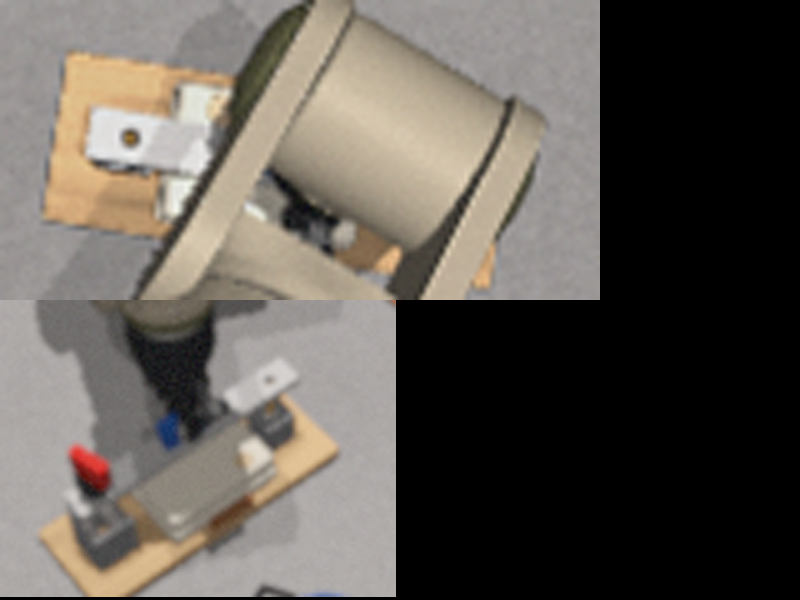

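The hover view shows the hole at top px about (306.0,217.6), with the brass dowel visible through it. The scene view shows the hole at about (261,214) and the knob end over the socket. Now to quantify the offset.

Run:
```python
from meas import *
t=np.load('/tmp/top.npz')['im'];s=np.load('/tmp/scene.npz')['im']
zt=.1364-.035+.010
print('hole top');c,_=rect('top',t,lambda h,S,v:(v<150),(301,212,10,10),zt)
print('hole scene');rect('scene',s,lambda h,S,v:(v<165),(258,211,7,6),zt)
print('strap end');rect('top',t,lambda h,S,v:(S<40)&(v>195),(295,205,24,24),zt)
print('knob scene');rect('scene',s,lambda h,S,v:(S>150)&((h<8)|(h>170))&(v>120),(195,230,25,30),zt+.054)
p=np.array([.541,-.1785]);u=np.array([-.1314,-.9913])
print('expected hole',p-.1*u,'knob',p+.1*u)
```

```text
hole top
top rect c [552.8 -77.9] size [9.9 9.9] ang 91.38 moment c [552.9 -77.8]
hole scene
scene rect c [552.3 -78.9] size [4.2 4.7] ang 134.26 moment c [552.3 -78.9]
strap end
top rect c [558.5 -83.2] size [52.1 64.3] ang 90.9 moment c [554.3 -86.1]
knob scene
scene rect c [ 531.7 -279.9] size [18.1 41.5] ang 3.87 moment c [ 532.8 -280.2]
expected hole [ 0.55414 -0.07937] knob [ 0.52786 -0.27763]
```

Request:
step_arm --steps '[{"xyz": [0.02,0.02,0.1],"turn": [0,0,0],"gripper": -1},{"xyz": [0,0,0.15],"turn": [0,0,0],"gripper": -1},{"xyz": [0,0,0.15],"turn": [0,0,0],"gripper": -1},{"xyz": [0,0,0.1],"turn": [0,0,0],"gripper": -1},{"xyz": [0,0,0.1],"turn": [0,0,0],"gripper": -1},{"xyz": [0,0,0],"turn": [0,0,0],"gripper": -1},{"xyz": [0,0,0],"turn": [0,0,0],"gripper": -1}]'

```text
time_s: 10.62
position: [0.5416, -0.1795, 0.1122]
tool_rot: [[0.991, -0.132, -0.0], [-0.132, -0.991, 0.0], [-0.0, -0.0, -1.0]]
ft_force: [-0.2, 0.7, -4.5]
grip_width: 0.0171
```

Request:
step_arm --steps '[{"xyz": [0,0,0.1],"turn": [0,0,0],"gripper": -1},{"xyz": [0,0,0.1],"turn": [0,0,0],"gripper": -1},{"xyz": [0,0,0.1],"turn": [0,0,0],"gripper": -1},{"xyz": [0,0,0],"turn": [0,0,0],"gripper": -1},{"xyz": [0,0,0],"turn": [0,0,0],"gripper": -1}]'

```text
time_s: 11.03
position: [0.5415, -0.1795, 0.1]
tool_rot: [[0.991, -0.132, -0.001], [-0.132, -0.991, 0.0], [-0.001, -0.0, -1.0]]
ft_force: [-0.3, 0.9, -3.3]
grip_width: 0.017
```

Request:
step_arm --steps '[{"xyz": [0,0,0.05],"turn": [0,0,0],"gripper": -1},{"xyz": [0,0,0.05],"turn": [0,0,0],"gripper": -1},{"xyz": [0,0,0.05],"turn": [0,0,0],"gripper": -1},{"xyz": [0,0,0.0],"turn": [0,0,0],"gripper": -1},{"xyz": [0,0,0],"turn": [0,0,0],"gripper": -1}]'

```text
time_s: 11.45
position: [0.5417, -0.1795, 0.0951]
tool_rot: [[0.991, -0.132, 0.001], [-0.132, -0.991, -0.001], [0.001, 0.0, -1.0]]
ft_force: [-2.5, 0.8, 5.9]
grip_width: 0.0171
```

Request:
step_arm --steps '[{"xyz": [0,0,0],"turn": [0,0,0],"gripper": -0.4},{"xyz": [0,0,0],"turn": [0,0,0],"gripper": 0},{"xyz": [0,0,0],"turn": [0,0,0],"gripper": 0.3},{"xyz": [0,0,0],"turn": [0,0,0],"gripper": 0.3},{"xyz": [0,0,0],"turn": [0,0,0],"gripper": 0.3},{"xyz": [0,0,-0.5],"turn": [0,0,0],"gripper": 0.3},{"xyz": [0,0,-0.8],"turn": [0,0,0],"gripper": 0.3},{"xyz": [0,0,-0.8],"turn": [0,0,0],"gripper": 0.3},{"xyz": [0,0,-0.8],"turn": [0,0,0],"gripper": 0.3},{"xyz": [-0.8,0,-0.5],"turn": [0,0,0],"gripper": 0.3},{"xyz": [-1,0,0],"turn": [0,0,0],"gripper": 0.3},{"xyz": [-1,0,0],"turn": [0,0,0],"gripper": 0.3},{"xyz": [-1,0,0],"turn": [0,0,0],"gripper": 0.3},{"xyz": [-0.5,0,0],"turn": [0,0,0],"gripper": 0.3},{"xyz": [0,0,0],"turn": [0,0,0],"gripper": 0.3}]'

```text
time_s: 12.7
position: [0.368, -0.1557, 0.2306]
tool_rot: [[0.991, -0.133, -0.001], [-0.133, -0.991, 0.0], [-0.001, -0.0, -1.0]]
ft_force: [1.7, -0.0, 0.9]
grip_width: 0.0558
```

Run:
```python
from meas import *
t,_=shot('top');s,_=shot('scene'); S=env.observe(); print(S['position'],S['time_s'],S['q'])
o=np.zeros((600,800,3),np.uint8)
o[:300,:600]=cv2.resize(t[190:250,280:400],(600,300),interpolation=cv2.INTER_CUBIC)
c=cv2.resize(s[190:280,180:300],None,fx=3.3,fy=3.3,interpolation=cv2.INTER_CUBIC);o[300:300+c.shape[0],:c.shape[1]]=c[:300]
save(o,'seat')
red=lambda h,S,v:(S>150)&((h<8)|(h>170))&(v>120)
print('red');rect('top',t,red,(355,205,35,40),.124);rect('scene',s,red,(190,225,35,40),.124)
print('handle');rect('top',t,lambda h,S,v:(S>120)&(h>100)&(h<130),(320,205,40,40),.100)
print('strap');rect('top',t,lambda h,S,v:(S<40)&(v>185),(293,210,26,20),.070)
print('hole');rect('top',t,lambda h,S,v:(v<150),(301,212,10,10),.070)
```

```text
[ 0.37116651 -0.15708421  0.23079863] 12.8 [-3.98934006e+01  7.96983561e+00  9.74771740e+01  7.65202429e-03
  7.44672430e+01 -3.22803276e+01]
red
top rect c [ 529.  -277.1] size [13.5 39.5] ang 6.26 moment c [ 529.1 -277.3]
scene rect c [ 531.7 -281.9] size [15.7 41.2] ang 9.0 moment c [ 531.8 -281.5]
handle
top rect c [ 541.6 -177.8] size [17.6 50.2] ang 82.14 moment c [ 541.6 -177.9]
strap
top rect c [548.6 -86.4] size [61.1 66.1] ang 90.91 moment c [552.  -91.9]
hole
top rect c [555.6 -80.1] size [9.  9.8] ang 136.2 moment c [555.4 -79.9]
```

View pics/seat.png

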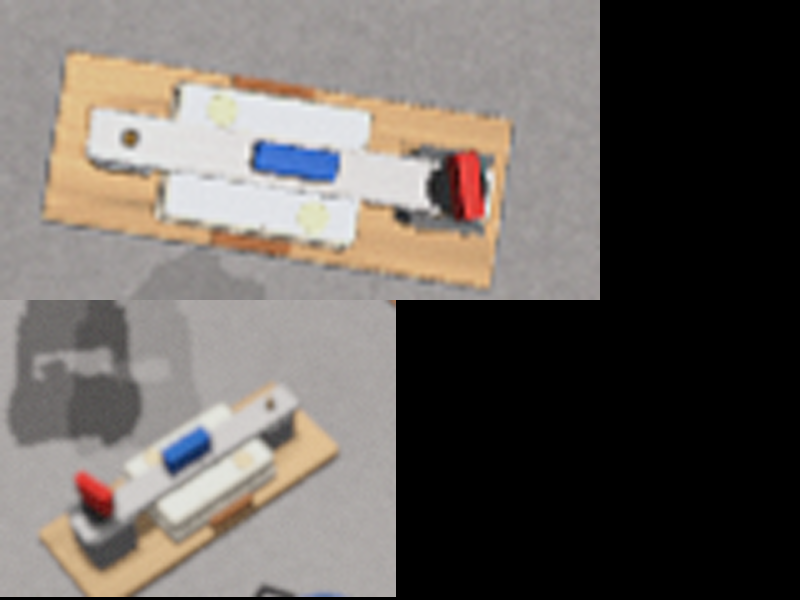

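The strap is seated: the hole is around the dowel and the knob end sits between the cheeks. The red bar is about 14° (-0.25 rad) off square, so I'm going to the knob now.

Request:
step_arm --steps '[{"xyz": [0.7,0.41,0],"turn": [0,0,-1],"gripper": 0.3},{"xyz": [0,0,0],"turn": [0,0,1],"gripper": 0.3},{"xyz": [0.7,0.41,0],"turn": [0,0,0],"gripper": 0.3},{"xyz": [0.7,0.41,0],"turn": [0,0,0],"gripper": 0.3},{"xyz": [0.7,0.41,0],"turn": [0,0,0],"gripper": 0.3},{"xyz": [0.7,0.41,0],"turn": [0,0,0],"gripper": 0.3},{"xyz": [0.7,0.41,0],"turn": [0,0,-1],"gripper": 0.3},{"xyz": [0,0,0],"turn": [0,0,-1],"gripper": 0.3},{"xyz": [0,0,0],"turn": [0,0,-1],"gripper": 0.3},{"xyz": [0,0,0],"turn": [0,0,-1],"gripper": 0.3},{"xyz": [0,0,0],"turn": [0,0,-1],"gripper": 0.3},{"xyz": [0,0,0],"turn": [0,0,-1],"gripper": 0.3}]'

```text
time_s: 13.8
position: [0.526, -0.2767, 0.2295]
tool_rot: [[0.938, 0.345, -0.0], [0.345, -0.938, 0.0], [-0.0, -0.0, -1.0]]
ft_force: [0.1, -0.5, 0.1]
grip_width: 0.0552
```

Request:
step_arm --steps '[{"xyz": [0,0,0],"turn": [0,0,-1],"gripper": 0.3},{"xyz": [0,0,0],"turn": [0,0,-1],"gripper": 0.3},{"xyz": [0,0,0],"turn": [0,0,-1],"gripper": 0.3},{"xyz": [0,0,0],"turn": [0,0,-1],"gripper": 0.3},{"xyz": [0,0,0],"turn": [0,0,-1],"gripper": 0.3},{"xyz": [0,0,0],"turn": [0,0,-1],"gripper": 0.3},{"xyz": [0,0,0],"turn": [0,0,-1],"gripper": 0.3},{"xyz": [0,0,0],"turn": [0,0,-1],"gripper": 0.3},{"xyz": [0,0,0],"turn": [0,0,-1],"gripper": 0.3},{"xyz": [0,0,0],"turn": [0,0,-1],"gripper": 0.3},{"xyz": [0,0,0],"turn": [0,0,-1],"gripper": 0.3},{"xyz": [0,0,0],"turn": [0,0,-1],"gripper": 0.3},{"xyz": [0,0,0],"turn": [0,0,-1],"gripper": 0.3},{"xyz": [0,0,0],"turn": [0,0,-1],"gripper": 0.3},{"xyz": [0,0,0],"turn": [0,0,-1],"gripper": 0.3},{"xyz": [0,0,0],"turn": [0,0,-1],"gripper": 0.3},{"xyz": [0,0,0],"turn": [0,0,-0.6],"gripper": 0.3},{"xyz": [0,0,0],"turn": [0,0,0],"gripper": 0.3}]'

```text
time_s: 15.3
position: [0.5259, -0.2766, 0.2296]
tool_rot: [[-0.107, 0.994, -0.0], [0.994, 0.107, 0.0], [0.0, -0.0, -1.0]]
ft_force: [-0.3, 0.3, -0.1]
grip_width: 0.0555
```

Request:
step_arm --steps '[{"xyz": [-0.05,0.06,0.8],"turn": [0,0,0],"gripper": 0.3},{"xyz": [0,0,0.8],"turn": [0,0,0],"gripper": 0.3},{"xyz": [0,0,0.6],"turn": [0,0,0],"gripper": 0.3},{"xyz": [0,0,0.4],"turn": [0,0,0],"gripper": 0.3},{"xyz": [0,0,0.18],"turn": [0,0,0],"gripper": 0.3},{"xyz": [0,0,0],"turn": [0,0,0],"gripper": 0.3},{"xyz": [0,0,0],"turn": [0,0,0],"gripper": 0.3}]'

```text
time_s: 15.88
position: [0.528, -0.2785, 0.1195]
tool_rot: [[-0.105, 0.995, 0.001], [0.995, 0.105, -0.0], [-0.001, 0.001, -1.0]]
ft_force: [0.5, -0.3, 0.5]
grip_width: 0.0555
```

Request:
step_arm --steps '[{"xyz": [0,0,0],"turn": [0,0,0],"gripper": 0},{"xyz": [0,0,0],"turn": [0,0,0],"gripper": -0.3},{"xyz": [0,0,0],"turn": [0,0,0],"gripper": -0.6},{"xyz": [0,0,0],"turn": [0,0,0],"gripper": -1},{"xyz": [0,0,0],"turn": [0,0,0],"gripper": -1},{"xyz": [0,0,0],"turn": [0,0,0],"gripper": -1},{"xyz": [0,0,0],"turn": [0,0,0],"gripper": -1}]' --squeeze 60

```text
time_s: 16.47
position: [0.5276, -0.2784, 0.1196]
tool_rot: [[-0.105, 0.994, 0.001], [0.994, 0.105, -0.001], [-0.001, 0.001, -1.0]]
ft_force: [0.7, 0.4, 3.8]
grip_width: 0.0119
```

Request:
step_arm --steps '[{"xyz": [0,0,0],"turn": [0,0,0.7],"gripper": -1},{"xyz": [0,0,0],"turn": [0,0,0.8],"gripper": -1},{"xyz": [0,0,0],"turn": [0,0,0.8],"gripper": -1},{"xyz": [0,0,0],"turn": [0,0,0.67],"gripper": -1},{"xyz": [0,0,0],"turn": [0,0,0],"gripper": -1},{"xyz": [0,0,0],"turn": [0,0,0],"gripper": -1}]'

```text
time_s: 16.97
position: [0.5275, -0.2782, 0.1193]
tool_rot: [[0.13, 0.991, 0.001], [0.991, -0.13, -0.0], [-0.0, 0.001, -1.0]]
ft_force: [1.3, 2.2, 4.2]
grip_width: 0.0119
```

Request:
step_arm --steps '[{"xyz": [0,0,0.08],"turn": [0,0,0],"gripper": -1},{"xyz": [0,0,0.08],"turn": [0,0,0],"gripper": -1},{"xyz": [0,0,0.08],"turn": [0,0,0],"gripper": -1},{"xyz": [0,0,0],"turn": [0,0,0],"gripper": -1},{"xyz": [0,0,0],"turn": [0,0,0],"gripper": -1}]'

```text
time_s: 17.38
position: [0.5276, -0.2782, 0.1094]
tool_rot: [[0.131, 0.991, 0.001], [0.991, -0.131, 0.0], [0.0, 0.001, -1.0]]
ft_force: [1.1, 2.5, 6.3]
grip_width: 0.0119
```

Request:
step_arm --steps '[{"xyz": [0,0,0.08],"turn": [0,0,0],"gripper": -1},{"xyz": [0,0,0.06],"turn": [0,0,0],"gripper": -1},{"xyz": [0,0,0.0],"turn": [0,0,0],"gripper": -1},{"xyz": [0,0,0],"turn": [0,0,0],"gripper": -1}]'

```text
time_s: 17.72
position: [0.5276, -0.2782, 0.104]
tool_rot: [[0.131, 0.991, 0.001], [0.991, -0.131, -0.0], [0.0, 0.001, -1.0]]
ft_force: [0.7, 2.8, 6.9]
grip_width: 0.0116
```

Request:
step_arm --steps '[{"xyz": [0,0,0],"turn": [0,0,0.7],"gripper": -1},{"xyz": [0,0,0],"turn": [0,0,0.8],"gripper": -1},{"xyz": [0,0,0],"turn": [0,0,0.8],"gripper": -1},{"xyz": [0,0,0],"turn": [0,0,0.8],"gripper": -1},{"xyz": [0,0,0],"turn": [0,0,0.8],"gripper": -1},{"xyz": [0,0,0],"turn": [0,0,0.8],"gripper": -1},{"xyz": [0,0,0],"turn": [0,0,0.8],"gripper": -1},{"xyz": [0,0,0],"turn": [0,0,0.8],"gripper": -1},{"xyz": [0,0,0],"turn": [0,0,0.8],"gripper": -1},{"xyz": [0,0,0],"turn": [0,0,0.8],"gripper": -1},{"xyz": [0,0,0],"turn": [0,0,0],"gripper": -1},{"xyz": [0,0,0],"turn": [0,0,0],"gripper": -1}]'

```text
time_s: 18.72
position: [0.5277, -0.2777, 0.1041]
tool_rot: [[0.691, 0.722, 0.001], [0.722, -0.691, 0.001], [0.001, 0.0, -1.0]]
ft_force: [1.7, 4.5, 7.2]
grip_width: 0.0117
```

Request:
step_arm --steps '[{"xyz": [0,0,0],"turn": [0,0,0.7],"gripper": -1},{"xyz": [0,0,0],"turn": [0,0,0.8],"gripper": -1},{"xyz": [0,0,0],"turn": [0,0,0.8],"gripper": -1},{"xyz": [0,0,0],"turn": [0,0,0.8],"gripper": -1},{"xyz": [0,0,0],"turn": [0,0,0.8],"gripper": -1},{"xyz": [0,0,0],"turn": [0,0,0.8],"gripper": -1},{"xyz": [0,0,0],"turn": [0,0,0.8],"gripper": -1},{"xyz": [0,0,0],"turn": [0,0,0.8],"gripper": -1},{"xyz": [0,0,0],"turn": [0,0,0.8],"gripper": -1},{"xyz": [0,0,0],"turn": [0,0,0.8],"gripper": -1},{"xyz": [0,0,0],"turn": [0,0,0.8],"gripper": -1},{"xyz": [0,0,0],"turn": [0,0,0.8],"gripper": -1},{"xyz": [0,0,0],"turn": [0,0,0.8],"gripper": -1},{"xyz": [0,0,0],"turn": [0,0,0.6],"gripper": -1},{"xyz": [0,0,0],"turn": [0,0,0],"gripper": -1},{"xyz": [0,0,0],"turn": [0,0,0],"gripper": -1},{"xyz": [0,0,0],"turn": [0,0,0],"gripper": -1}]'

```text
time_s: 20.13
position: [0.528, -0.2777, 0.1043]
tool_rot: [[0.998, -0.064, 0.002], [-0.064, -0.998, 0.0], [0.002, -0.001, -1.0]]
ft_force: [3.0, 4.8, 7.5]
grip_width: 0.0114
```

Request:
step_arm --steps '[{"xyz": [0,0,0],"turn": [0,0,0],"gripper": -0.5},{"xyz": [0,0,0],"turn": [0,0,0],"gripper": 0},{"xyz": [0,0,0],"turn": [0,0,0],"gripper": 0.3},{"xyz": [0,0,0],"turn": [0,0,0],"gripper": 0.3},{"xyz": [0,0,0],"turn": [0,0,0],"gripper": 0.3},{"xyz": [0,0,-0.5],"turn": [0,0,0],"gripper": 0.3},{"xyz": [0,0,-0.8],"turn": [0,0,0],"gripper": 0.3},{"xyz": [0,0,-0.8],"turn": [0,0,0],"gripper": 0.3},{"xyz": [0,0,-0.8],"turn": [0,0,0],"gripper": 0.3},{"xyz": [-0.8,0,-0.5],"turn": [0,0,0],"gripper": 0.3},{"xyz": [-1,0,0],"turn": [0,0,0],"gripper": 0.3},{"xyz": [-1,0,0],"turn": [0,0,0],"gripper": 0.3},{"xyz": [-1,0,0],"turn": [0,0,0],"gripper": 0.3},{"xyz": [-0.5,0,0],"turn": [0,0,0],"gripper": 0.3},{"xyz": [0,0,0],"turn": [0,0,0],"gripper": 0.3}]'

```text
time_s: 21.38
position: [0.3526, -0.2663, 0.2402]
tool_rot: [[0.998, -0.068, -0.001], [-0.068, -0.998, 0.0], [-0.001, -0.0, -1.0]]
ft_force: [1.1, -0.4, -0.0]
grip_width: 0.0555
```

Run:
```python
from meas import *
t,dt=shot('top');s,ds=shot('scene'); S=env.observe(); print(S['position'],S['time_s'],S['ft_force'])
o=np.zeros((600,800,3),np.uint8)
o[:300,:600]=cv2.resize(t[190:250,280:400],(600,300),interpolation=cv2.INTER_CUBIC)
c=cv2.resize(s[190:280,180:300],None,fx=3.3,fy=3.3,interpolation=cv2.INTER_CUBIC);o[300:300+c.shape[0],:c.shape[1]]=c[:300]
save(o,'end')
red=lambda h,S,v:(S>150)&((h<8)|(h>170))&(v>120)
rect('top',t,red,(355,205,35,40),.110);rect('scene',s,red,(190,225,35,40),.110)
print('handle');rect('top',t,lambda h,S,v:(S>120)&(h>100)&(h<130),(320,205,40,40),.100)
for n,im,d,b in(('top',t,dt,(355,205,35,40)),('scene',s,ds,(190,225,35,40))):
    hsv=cv2.cvtColor(im,cv2.COLOR_RGB2HSV).astype(int);m=red(*[hsv[...,i] for i in range(3)]);x,y,w,h=b
    v,u=np.nonzero(m[y:y+h,x:x+w]);P=bydepth(n,np.c_[u+x,v+y],d);print(n,'red z pct',np.percentile(P[:,2],[10,50,90]))
```

```text
[ 0.35550277 -0.26726664  0.24027921] 21.4833 [ 0.58622271  0.0699971  -0.32534986]
top rect c [ 527.9 -278.4] size [15.  39.2] ang 84.98 moment c [ 527.9 -277.3]
scene rect c [ 530.8 -281.2] size [16.1 38.7] ang 85.93 moment c [ 530.7 -281.5]
handle
top rect c [ 541.1 -178.6] size [17.6 50. ] ang 82.31 moment c [ 541.3 -178.7]
top red z pct [0.10390773 0.10897889 0.11137972]
scene red z pct [0.10369333 0.11013944 0.11285572]
```

View pics/end.png

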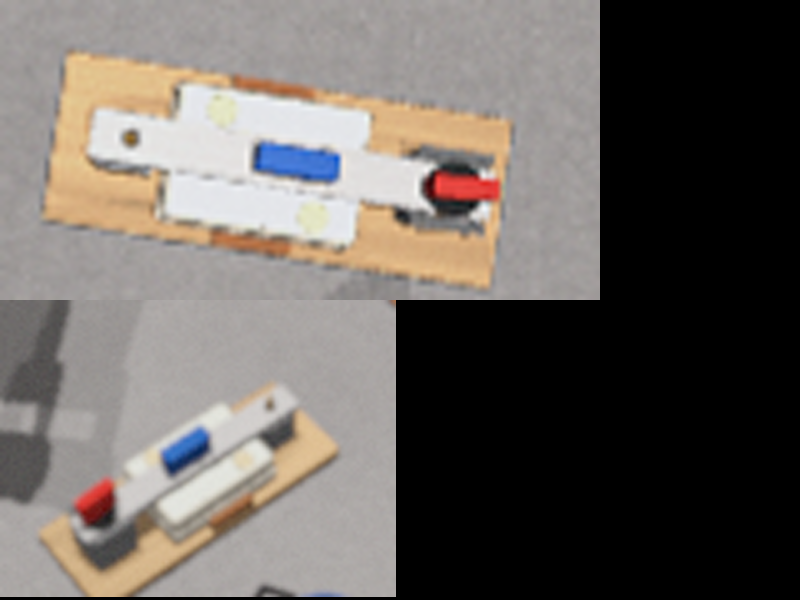

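After release, the bar lies along the strap and its top is at about 0.110 m, which means the knob is pressed in about 14 mm and locked. Handing in.

```bash
python3 -c "
from rig import order; print(order.close_job())"
```

```text
the job is handed in; nothing more can be done
None
```

The strap is clamped on the jig and the knob is locked down. I handed the job in at about 21.5 s; the hand-in gave no verdict.

- **Strap:** I lifted it by the blue handle and lowered it over the dowel and between the cheeks. It met the seat at the expected height, with the tool at 95 mm and a light contact of about 6 N. In the last picture the hole sits around the dowel and the handle centre is within about 1 mm of the jig's centre.
- **Knob:** I turned it about 14° to square and pressed it in about 15 mm. I then turned it clockwise 86° (1.50 rad) by the tool's angle, to the stop. After release, the bar lies along the strap (about 87° by the top camera) and its top is at 0.110 m, so it stays in by about 14 mm.
- **Disagreement:** the scene camera put raised points such as the handle and knob 3–7 mm away from the top camera. I used the top camera and the arm's own readings, which agreed to within about 2 mm.
- **Other things on the table:** I never moved the arm near them, but I didn't measure their positions again at the end.

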